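# Reset the leak guard with its key switch

## Task

The leak guard beside the sink has shut off the water: press the round push button on its white box fully down and let it spring back up, then take the key from its wooden stand and push it fully home in the lock on the box, wiggling it past the sticky pins. Only when the key is home turn it a quarter turn clockwise (seen from above) against the lock's spring, and finish while still gripping the key and holding it turned. Leave the jug, the glass jar and the dish brush where they are.

Things in the scene. Friction and masses are not known exactly. Their poses are not given: they have to be found in the camera images.
- control_box: White plastic leak-guard box fixed to the worktop, 110 (x) x 160 (y) x 55 mm high; origin at the centre of its underside, z up. On top: the button 45 mm from the centre to +y, the lock 42 mm to -y. In the lock's slot two sticky sprung pins stand out 3.5 mm, from its +x end at 11 mm depth and its -x end at 20 mm; pushing the key past takes about 4 to 12 N each, wiggling helps.
- button_top (a point): Centre of the upper face of the round grey push button (28 mm diameter) on the box; it moves down with the button. The button moves straight down.
- button (a joint): Travel of the push button: 0 up, 0.006 m fully down (its stop). A spring lifts it again; fully down takes about 5 N. Counts as pressed fully from 0.005 and as back up below 0.0015.
- keyway (a point): Centre of the keyway's mouth, on the upper face of the steel lock plug (28 mm square, sides rounded out), 58 mm above the worktop, 3 mm above the box top. Turns with the plug: x along the slot's long side, z up out of the lock. Slot 18 x 7.8 mm, straight down 36 mm, mouth chamfered 1.5 mm.
- plug (a joint): Turn of the lock plug: 0 at rest, growing clockwise seen from above, stop at 1.571 rad (quarter turn). A spring (0.05 N m/rad plus 0.015 N m friction) turns it back when let go. The slot has play: the key turns up to about 0.12 rad before the plug follows.
- key: Key, upright in its stand. Origin: centre of the shoulder under its black head; x along the blade's width, y its thickness, z up. Steel blade 16 x 6 mm, 28 mm long below the origin, tip rounded (radius 8 mm). Neck 26 x 12 mm up to 8 mm, flat bow 36 (x) x 12 (y) mm from 8 to 40 mm up. Fits the lock either way round (half turn). Fully home its origin is at point keyway. 0.03 to 0.06 kg.
- key_stand: Wooden block fixed to the worktop, 60 x 60 x 45 mm high, origin at the centre of its underside, z up; a slot 19 (x) x 9 (y) mm in the middle of its top, 36 mm deep, in which the key stands with its shoulder on the block's top.
- jug: Grey ceramic creamer jug, 68 mm across, 85 mm high, handle to its +y; origin at the centre of its underside. Bystander, loose.
- jar: Glass storage jar with clip-on lid, 80 mm across, 101 mm high; origin at the centre of its underside. Bystander, loose.
- brush: Orange dish brush lying on the worktop, 250 mm along its y, 45 mm wide, 34 mm high; origin on the worktop about the middle of its length. Bystander, loose.

How it is judged:
On the way, in this order (a step that is already met when the one before it is completed fails the run):
1. the push button is pressed fully down (value of joint button above 0.005 m), for 0.05 s.
2. the push button is back up (value of joint button below 0.0015 m), for 0.1 s.
3. the key is fully home in the lock, not yet turned (z of key in the frame of keyway between -0.004 and 0.003 m and horizontal distance between key and keyway below 0.004 m and angle between the z axis of key and the z axis of keyway, either way round below 0.12 rad and value of joint plug below 0.3 rad), for 0.1 s.
4. the key is turned a quarter (z of key in the frame of keyway between -0.004 and 0.003 m and horizontal distance between key and keyway below 0.004 m and angle between the z axis of key and the z axis of keyway, either way round below 0.12 rad and value of joint plug above 1.31 rad), for 0.2 s.
At the end, for the whole second after the job is handed in: The key is fully home (shoulder within 3 mm of the plug's face, within 4 mm of its centre, upright within 0.12 rad), the plug is held at more than 1.31 rad (75 degrees) of its quarter turn by the fingers, which still grip the key (over 1 N) and keep it still; the button is up (all of step 4 and value of joint button below 0.0015 m and contact force between the fingers and key above 1 N and linear speed of key below 0.02 m/s); the arm keeps its last pose, push and grip.
It fails at once if the lock is turned while the key is not fully home (value of joint plug above 0.4 rad and z of key in the frame of keyway above 0.005 m).
It fails at once if the jug, the jar or the brush is disturbed (moved more than 20 mm) (distance of any of jug, jar, brush from where it was at the start of the episode above 0.02 m).
It also fails if it takes over 67 s, if anything falls off the work surface, if the arm or the gripper's body presses on something with over 40 N, if the wrist force passes 120 N, or if a joint passes its speed limit or range.

## Robot

A 7-joint arm with a two-finger parallel gripper is mounted at the origin on the work surface. World frame = base frame: x ahead of the robot, y to its left, z up, the work surface at z = 0. Lengths are in m, angles in rad, forces in N, time in s.
With the tool pointing down it reaches from about 0.4 to 0.875 m from the base axis. Payload 19.3 kg.
Tool frame: the origin (TCP) lies midway between the tips of the shut fingers; the grasp point (between the pads) lies 19 mm behind it; z points along the fingers, y is the direction in which the jaws open and shut (so a half turn about z gives the same grasp; the last joint's range is limited). The gripper opens to 85 mm and grips with 20 to 120 N. Pads are 22 mm wide; open, the fingers measure 114 mm over their backs; the gripper's body (76 mm by 85 mm) begins 54 mm behind the grasp point. The pads swing forward as they close: fully open they stand 13 mm farther back than shut.
Start: joints at [1.2, 0.521, -0.036, 1.599, 0.021, 1.021, -0.113], TCP at [0.185, -0.597, 0.231] pointing down, gripper open.
Joint ranges: [-2.91, 2.91], [-0.3, 2.13], [-1.5, 1.42], [0.17, 2.43], [-1.26, 4.41], [0.16, 1.93], [-2.52, 2.52]. Speed limits (rad/s): [1.89, 1.89, 2.39, 2.39, 3.01, 3.01, 3.01].

## Interface

Orientations are given as [roll, pitch, yaw] about the fixed x, y, z axes, in that order (R = Rz(yaw) Ry(pitch) Rx(roll)).
In Python, from workcell import bot, eyes gives the robot as it stands. The module is installed in compiled form; this text tells all that it offers.
- The arm moves only by the shell command python3 -m jog 'ROWS' [FORCE]. ROWS is JSON, a list of rows, each an object with "delta_pos": the shift along the world's x, y, z in mm, a list of three; "spin": the turn about the world's z in rad; "claw": the closure, from 0 (fully open) to 1 (shut). In form: [{"delta_pos": [tx, ty, tz], "spin": spin, "claw": claw}, ...]. A call has 1 to 8 rows; each row is the pose to reach, as a shift and turn from the pose measured when the call began; what a row does not reach only later rows make up. A row lasts 1/10 s, in which the tool goes at most 50 mm and 8.59 degrees, less where a joint would pass 70% of its speed; a pose out of reach is approached as far as the arm can. A call with a gripper value outside its range is refused whole. The fingers move at their own pace and stop on an object; FORCE is the grip in N (left out, the last holds). Time passes only in rows, so rows that repeat a pose let the fingers close. It gives the time, the measured TCP pose, the force and the opening at its end, in the units of the state.
- bot.observe(): the state, without advancing time (a new reading comes with each control period).
- eyes.grab_frame(name): name is "scene" or "top"; returns the picture (400x640x3 uint8, blue, green, red); there is no depth.
- eyes.camera_params(name): a dict with "fx", "fy", "cx", "cy" (pixels), "k1" (the pictures are not rectified: a ray, as slopes to the right and down, at radius r is drawn at 1 + k1 r^2 times it, then the intrinsics apply), "origin" and "attitude" of the camera in the world. Camera axes: x right, y up, looking along -z (the intrinsics and any distortion apply to the point x, -y, -z); pixel columns grow to the right and rows downward; lengths in m; the calibration is good to about 2 mm. A picture is of the moment at which its call begins. camera_params takes no time and is no camera call.
- bot.job_done(): hands the job in, once; it reports no verdict.
The state is a dict: "clock": time; "qpos": joint angles; "qd": joint speeds; "joint_efforts": joint torques, N m; "position": TCP position; "tool_rot": TCP orientation; "force": force on the tool from outside, world axes, zero at the start; "moment": the same for the moment, N m; "grip_width": finger opening in m.
Only numpy, scipy, OpenCV 4.12 (cv2) and the standard library are available. Lean on these libraries where they do the work, as an engineer would, in place of code of your own. Each camera call takes 0.05 s, during which the arm holds its last target. There are 200 camera calls.

## Working session

There is one attempt and no reset: what is moved stays moved. The work goes in short steps, Python scripts to look and compute and a shell command to move; the robot and the scene stay as the last step left them, time stands still between calls to the robot, and variables do not carry over. Pictures are saved under pics/ and viewed, about 8 in all and at most 12, crops included, and the job is handed in when it is done.

```bash
mkdir -p pics; cat > h.py <<'E'
import numpy as np, cv2
from workcell import bot, eyes
from scipy.spatial.transform import Rotation as R
def cam(n):
    p=eyes.camera_params(n); a=np.array(p['attitude'],float)
    M=a if a.shape==(3,3) else R.from_euler('xyz',a).as_matrix()
    return p,M,np.array(p['origin'],float)
def ray(n,u,v):
    p,M,o=cam(n); K=np.array([[p['fx'],0,p['cx']],[0,p['fy'],p['cy']],[0,0,1.]])
    x,y=cv2.undistortPoints(np.array([[[u,v]]],float),K,np.array([p['k1'],0,0,0.]))[0,0]
    d=M@np.array([x,-y,-1.]); return o,d/np.linalg.norm(d)
def onz(n,u,v,z):
    o,d=ray(n,u,v); return o+d*(z-o[2])/d[2]
def proj(n,P):
    p,M,o=cam(n); c=M.T@(np.array(P,float)-o); x,y=c[0]/-c[2],-c[1]/-c[2]
    s=1+p['k1']*(x*x+y*y); return np.array([p['fx']*x*s+p['cx'],p['fy']*y*s+p['cy']])
def tri(a,b):
    (o1,d1),(o2,d2)=ray(*a),ray(*b)
    t=np.linalg.lstsq(np.c_[d1,-d2],o2-o1,rcond=None)[0]
    p,q=o1+d1*t[0],o2+d2*t[1]; return (p+q)/2,np.linalg.norm(p-q)
E
python3 - <<'E'
from h import *
for n in('scene','top'):
    print(eyes.camera_params(n)); cv2.imwrite(f'pics/{n}0.png',eyes.grab_frame(n))
s=bot.observe(); print(s)
E
```

```text
{'fx': 433.05965765332553, 'fy': 433.05965765332553, 'cx': 323.78669666889016, 'cy': 201.9863388152026, 'k1': -0.0717653799439215, 'origin': array([1.22323215, 0.75704185, 0.76255479]), 'attitude': array([0.96584956, 0.01451535, 2.46288457])}
{'fx': 439.0612744067718, 'fy': 439.0612744067718, 'cx': 324.3834079174871, 'cy': 195.2455219749813, 'k1': -0.09087781999863401, 'origin': array([0.47811665, 0.00501464, 1.21368062]), 'attitude': array([ 0.12741219, -0.0182463 , -1.55851694])}
{'clock': 0.1, 'qpos': array([ 1.19982638,  0.52195329, -0.03635315,  1.59991165,  0.02115718,
        1.02111186, -0.11283074]), 'qd': array([-0.0001921 , -0.00034692, -0.00123461, -0.00163941, -0.00119408,
        0.0004663 , -0.00069393]), 'joint_efforts': array([ 3.02646251e-03, -9.28496718e+01,  1.98368356e+00, -3.70533872e+01,
        1.80785009e-02,  5.29583966e-03, -5.55402312e-05]), 'position': array([ 0.18506884, -0.59666904,  0.23079777]), 'tool_rot': array([-3.14059085e+00,  2.02727741e-05,  3.00727441e-01]), 'force': array([ 0.18601213, -0.45319615, -0.58563887]), 'moment': array([0.02280649, 0.04262475, 0.01623213]), 'grip_width': 0.08546449223607736}
```

View pics/scene0.png

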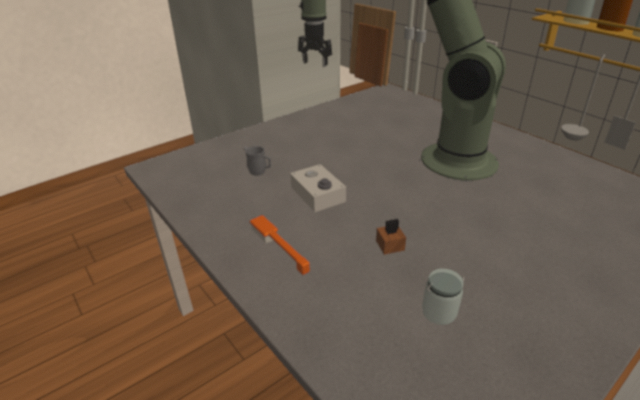

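View pics/top0.png

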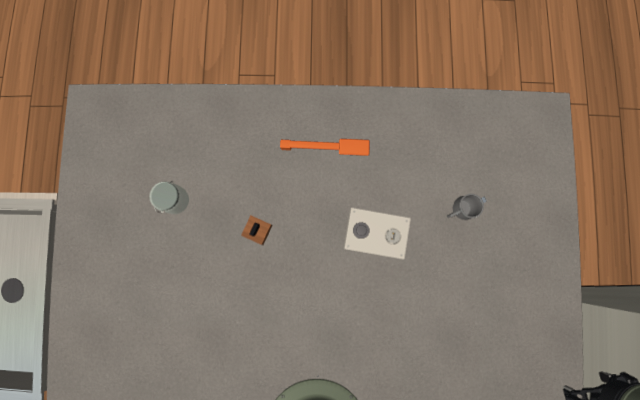

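The top view shows the box at about (378,233), with the dark button at (361,230) and the lock at (393,237). The stand and key are at (256,230), the brush at (325,146), the jar at (165,197) and the jug at (467,207). The scene view agrees: button (325,184), lock (312,174), key (392,226).

```bash
python3 - <<'E'
from h import *
t=cv2.imread('pics/top0.png'); s=cv2.imread('pics/scene0.png')
def rect(mask,off):
    c=max(cv2.findContours(mask,cv2.RETR_EXTERNAL,cv2.CHAIN_APPROX_NONE)[0],key=cv2.contourArea)
    return c.reshape(-1,2)+off
def blob(img,x0,y0,x1,y1,f):
    return rect(f(img[y0:y1,x0:x1].astype(int)).astype(np.uint8)*255,(x0,y0))
def report(name,c,z):
    P=np.array([onz('top',u,v,z)[:2] for u,v in c])*1000
    r=cv2.minAreaRect(P.astype(np.float32)); m=c.mean(0)
    print(name,'rect',np.round(r[0],1),np.round(r[1],1),'ang',round(r[2],1),'px',cv2.minAreaRect(c.astype(np.float32))[0])
    return r
bright=lambda a:a.min(2)>150
report('box',blob(t,335,200,420,270,bright),.055)
report('btn',blob(t,345,215,378,248,lambda a:a.max(2)<130),.062)
report('lock',blob(t,382,225,406,250,lambda a:a.max(2)<200),.058)
report('stand',blob(t,235,205,280,255,lambda a:(a[...,2]-a[...,0]>40)|(a.max(2)<50)),.045)
report('key',blob(t,235,205,280,255,lambda a:a.max(2)<50),.085)
big=np.hstack([cv2.resize(i,(390,390),interpolation=cv2.INTER_CUBIC) for i in(t[200:265,345:410],t[197:262,224:289])])
b2=np.hstack([cv2.resize(i,(390,200),interpolation=cv2.INTER_CUBIC) for i in(s[160:210,270:367],s[210:260,345:442])])
cv2.imwrite('pics/crop1.png',np.vstack([big,b2]))
E
```

```text
box rect [ 528.  -155.4] [160.  110.1] ang 81.0 px (377.3052062988281, 233.20277404785156)
btn rect [ 535.4 -110.2] [38.9 39.2] ang 45.4 px (360.5000305175781, 230.0000457763672)
lock rect [ 520.7 -195.3] [46.4 43.4] ang 45.4 px (392.5000305175781, 236.0)
stand rect [533.8 167. ] [62.6 60.3] ang 66.7 px (255.6472625732422, 229.47601318359375)
key rect [532.5 164.7] [13.9 32. ] ang 65.0 px (254.4000244140625, 229.2000274658203)
```

View pics/crop1.png

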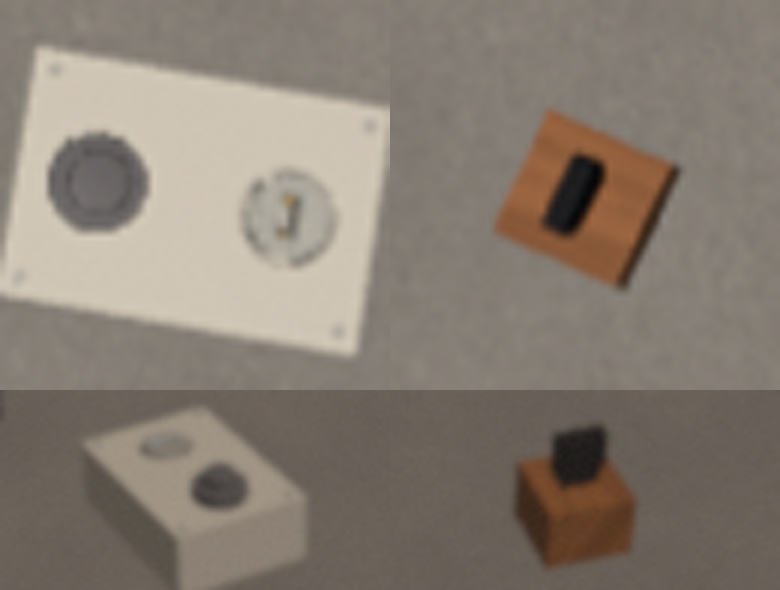

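```bash
python3 -m jog '[{"delta_pos":[50,60,0],"spin":0.15,"claw":1},{"delta_pos":[100,130,0],"spin":0.3,"claw":1},{"delta_pos":[140,190,0],"spin":0.45,"claw":1},{"delta_pos":[180,250,0],"spin":0.6,"claw":1},{"delta_pos":[220,310,-20],"spin":0.75,"claw":1},{"delta_pos":[270,370,-40],"spin":0.9,"claw":1},{"delta_pos":[310,430,-70],"spin":1.05,"claw":1},{"delta_pos":[350,486,-110],"spin":1.2,"claw":1}]' 30; python3 -m jog '[{"delta_pos":[0,0,0],"spin":0,"claw":1},{"delta_pos":[0,0,0],"spin":0,"claw":1}]'
python3 - <<'E'
from h import *
for n in('scene','top'): cv2.imwrite(f'pics/{n}1.png',eyes.grab_frame(n))
s=bot.observe();print(s['position'],s['tool_rot'],s['qpos'],s['force'],s['clock'])
P=s['position']
t=cv2.imread('pics/top1.png');s=cv2.imread('pics/scene1.png')
for n in('scene','top'): print(n,'tcp',proj(n,P),'btn62',proj(n,[.5350,-.111,.062]),'slot',proj(n,[.5214,-.1969,.058]))
big=np.hstack([cv2.resize(i,(400,400),interpolation=cv2.INTER_CUBIC) for i in(t[190:270,335:415],s[125:205,280:360])])
cv2.imwrite('pics/crop2.png',big)
E
```

```text
clock: 0.9
position: [0.4176, -0.2753, 0.1895]
tool_rot: [3.142, 0.001, 1.507]
force: [0.6, -0.4, -0.4]
grip_width: 0.0001
clock: 1.1
position: [0.4178, -0.2744, 0.1891]
tool_rot: [-3.141, -0.0, 1.509]
force: [-0.8, -0.8, 0.1]
grip_width: -0.0004
[ 0.41699241 -0.27627654  0.18949937] [-3.14126185e+00  9.93901956e-04  1.50453594e+00] [ 0.78879547  0.40399213 -0.41468253  1.95087893  0.21780997  0.82965525
  0.18960088] [-0.37570594 -0.280653    0.10011892] 1.2
scene tcp [319.84296828 117.78382029] btn62 [324.09498423 184.22758683] slot [310.44775457 172.75917235]
top tcp [436.82408746 278.92299437] btn62 [360.8247783  230.12919168] slot [393.10093707 235.73230962]
```

View pics/crop2.png

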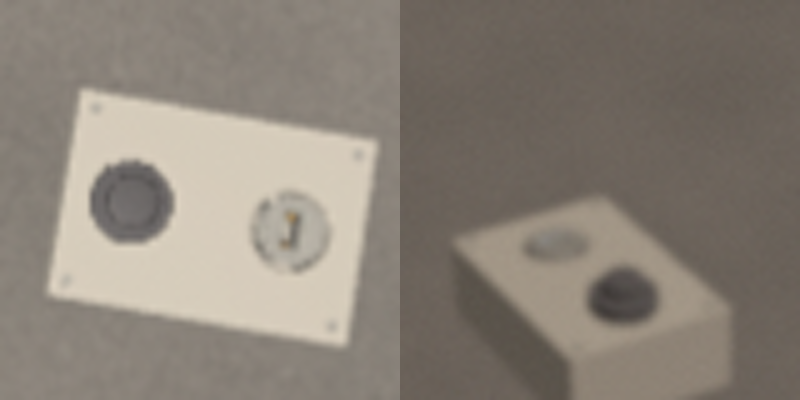

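```bash
python3 -m jog '[{"delta_pos":[25,35,-10],"spin":0.15,"claw":1},{"delta_pos":[50,70,-30],"spin":0.3,"claw":1},{"delta_pos":[75,105,-50],"spin":0.45,"claw":1},{"delta_pos":[100,140,-70],"spin":0.6,"claw":1},{"delta_pos":[118,165,-90],"spin":0.6,"claw":1},{"delta_pos":[118,165,-100],"spin":0.6,"claw":1},{"delta_pos":[118,165,-105],"spin":0.6,"claw":1},{"delta_pos":[118,165,-105],"spin":0.6,"claw":1}]'
python3 - <<'E'
from h import *
for n in('scene','top'): cv2.imwrite(f'pics/{n}2.png',eyes.grab_frame(n))
s=bot.observe();print(s['position'],s['tool_rot'],s['force'],s['clock'])
P=s['position']
t=cv2.imread('pics/top2.png');s=cv2.imread('pics/scene2.png')
for n in('scene','top'): print(n,'tcp',proj(n,P))
big=np.hstack([cv2.resize(i,(400,400),interpolation=cv2.INTER_CUBIC) for i in(t[190:270,335:415],s[145:225,280:360])])
cv2.imwrite('pics/crop3.png',big)
E
```

```text
clock: 2.0
position: [0.5342, -0.1131, 0.0843]
tool_rot: [-3.14, 0.001, 2.102]
force: [0.1, -0.2, 1.7]
grip_width: 0.0001
[ 0.53476781 -0.11285697  0.08515509] [-3.14126048e+00  1.94555645e-03  2.10208857e+00] [-0.34489778  0.0929548  -0.09474006] 2.1
scene tcp [323.65703628 177.41595416]
top tcp [362.44923152 229.79413079]
```

View pics/crop3.png

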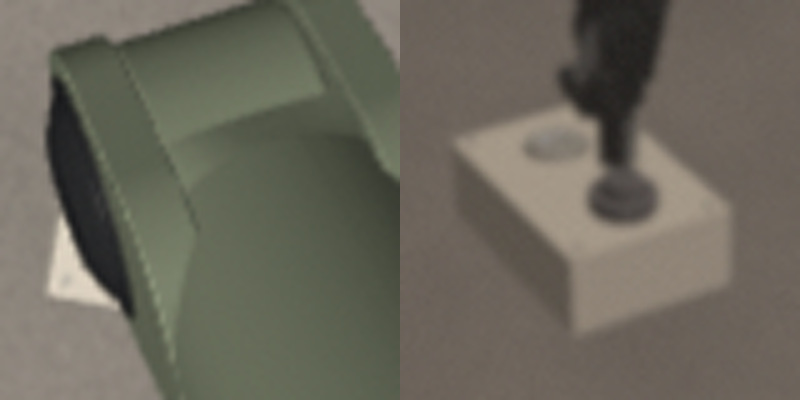

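The fingertip sits above the button in the scene view, at (323,178) against the projected (323.7,177.4). I'll press down slowly.

```bash
for i in 1; do python3 -m jog '[{"delta_pos":[0,2,-5],"spin":0,"claw":1},{"delta_pos":[0,2,-10],"spin":0,"claw":1},{"delta_pos":[0,2,-13],"spin":0,"claw":1},{"delta_pos":[0,2,-15],"spin":0,"claw":1},{"delta_pos":[0,2,-15],"spin":0,"claw":1}]'; done
```

```text
clock: 2.6
position: [0.535, -0.1115, 0.0709]
tool_rot: [-3.141, 0.003, 2.102]
force: [-3.8, -3.4, 18.1]
grip_width: -0.0001
```

```bash
python3 -m jog '[{"delta_pos":[0,0,-1],"spin":0,"claw":1},{"delta_pos":[0,0,-1],"spin":0,"claw":1}]';  python3 -m jog '[{"delta_pos":[0,0,3],"spin":0,"claw":1},{"delta_pos":[0,0,3],"spin":0,"claw":1}]'; python3 -m jog '[{"delta_pos":[0,0,3],"spin":0,"claw":1},{"delta_pos":[0,0,3],"spin":0,"claw":1}]'
```

```text
clock: 2.8
position: [0.5351, -0.1115, 0.0708]
tool_rot: [-3.141, 0.004, 2.102]
force: [-7.4, 0.2, 24.6]
grip_width: -0.0003
clock: 3.0
position: [0.5351, -0.1115, 0.0741]
tool_rot: [-3.141, 0.004, 2.102]
force: [-1.1, -1.1, 2.9]
grip_width: -0.0
clock: 3.2
position: [0.5351, -0.1115, 0.0772]
tool_rot: [-3.141, 0.004, 2.102]
force: [-0.8, 0.1, 0.1]
grip_width: 0.0001
```

```bash
python3 - <<'E'
from h import *
# stand / key from the first pictures, both views
s=cv2.imread('pics/scene0.png').astype(int);t=cv2.imread('pics/top0.png').astype(int)
def blob(a,x0,y0,x1,y1):
    m=(a[y0:y1,x0:x1].max(2)<50).astype(np.uint8)*255
    c=max(cv2.findContours(m,cv2.RETR_EXTERNAL,cv2.CHAIN_APPROX_NONE)[0],key=cv2.contourArea).reshape(-1,2)+(x0,y0); return c
def kp(c,yaw,z0,z1):
    cs,sn=np.cos(yaw),np.sin(yaw)
    return [[c[0]+cs*x-sn*y,c[1]+sn*x+cs*y,z] for x in(-.018,.018) for y in(-.006,.006) for z in(z0,z1)]
for n,im,b in(('scene',s,(375,210,410,245)),('top',t,(235,205,280,255))):
    c=blob(im,*b); print(n,'mask bbox',c.min(0)-.5+.5,c.max(0)+.5+.5, 'mean',c.mean(0))
    q=np.array([proj(n,p) for p in kp((.534,.168),np.deg2rad(-24),.053,.085)]); print('pred bbox',q.min(0).round(1),q.max(0).round(1))
# stand top face only in top view (bright brown)
a=t[205:255,235:280]; m=((a[...,2]-a[...,0]>40)&(a[...,2]>110)).astype(np.uint8)*255
c=max(cv2.findContours(m,0,1)[0],key=cv2.contourArea).reshape(-1,2)+(235,205)
r=cv2.minAreaRect(np.array([onz('top',u,v,.045)[:2]*1000 for u,v in c],np.float32)); print('stand top',r)
E
```

```text
scene mask bbox [386. 220.] [398. 233.] mean [391.56410256 225.66666667]
pred bbox [383.9 218.2] [399.5 233. ]
top mask bbox [250. 223.] [259. 236.] mean [254.48148148 228.81481481]
pred bbox [248.  221.3] [259.9 236.4]
stand top ((534.1985473632812, 167.7879180908203), (60.60540008544922, 60.56793975830078), 66.16728973388672)
```

```bash
python3 -m jog '[{"delta_pos":[0,0,40],"spin":0.1,"claw":1},{"delta_pos":[0,30,80],"spin":0.2,"claw":0.5},{"delta_pos":[0,70,90],"spin":0.3,"claw":0},{"delta_pos":[0,110,90],"spin":0.4,"claw":0},{"delta_pos":[0,150,90],"spin":0.5,"claw":0},{"delta_pos":[0,190,90],"spin":0.6,"claw":0},{"delta_pos":[0,230,90],"spin":0.624,"claw":0},{"delta_pos":[-1,279,90],"spin":0.624,"claw":0}]'; python3 -m jog '[{"delta_pos":[0,0,0],"spin":0,"claw":0},{"delta_pos":[0,0,0],"spin":0,"claw":0}]'
```

```text
clock: 4.0
position: [0.5341, 0.168, 0.1669]
tool_rot: [-3.14, 0.004, 2.725]
force: [0.3, 0.1, 0.3]
grip_width: 0.0857
clock: 4.2
position: [0.5335, 0.1692, 0.1665]
tool_rot: [-3.14, 0.003, 2.727]
force: [0.1, -0.4, -0.4]
grip_width: 0.0858
```

```bash
python3 -m jog '[{"delta_pos":[1,-1,-30],"spin":0,"claw":0},{"delta_pos":[1,-1,-60],"spin":0,"claw":0},{"delta_pos":[1,-1,-85],"spin":0,"claw":0},{"delta_pos":[1,-1,-105],"spin":0,"claw":0.4},{"delta_pos":[1,-1,-114],"spin":0,"claw":0.6},{"delta_pos":[1,-1,-114],"spin":0,"claw":0.6},{"delta_pos":[1,-1,-114],"spin":0,"claw":0.6}]'
python3 - <<'E'
from h import *
f=eyes.grab_frame('scene'); g=eyes.grab_frame('top'); cv2.imwrite('pics/scene3.png',f)
s=bot.observe();print(s['position'],s['tool_rot'],s['force'])
print(proj('scene',s['position']))
cv2.imwrite('pics/crop4.png',np.hstack([cv2.resize(f[190:270,350:430],(400,400),interpolation=cv2.INTER_CUBIC),cv2.resize(g[190:270,215:295],(400,400),interpolation=cv2.INTER_CUBIC)]))
E
```

```text
clock: 4.9
position: [0.5349, 0.1679, 0.0532]
tool_rot: [-3.141, 0.004, 2.727]
force: [-0.6, -0.1, 0.4]
grip_width: 0.0343
[0.53513158 0.16813914 0.05355676] [-3.14102006  0.00455444  2.72688788] [-0.31145571 -0.19846128  0.37295121]
[390.91781024 230.47351577]
```

View pics/crop4.png

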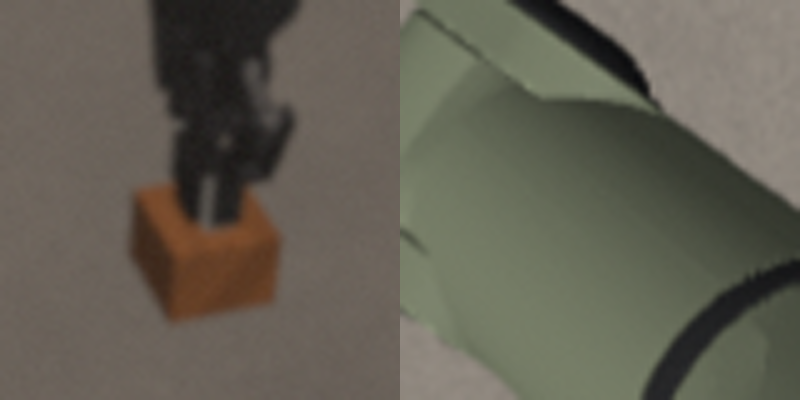

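The scene view shows both fingers around the bow, just above the stand at about (391,231). I'll close and lift.

```bash
python3 -m jog '[{"delta_pos":[-0.5,0,-0.5],"spin":0,"claw":1},{"delta_pos":[-0.5,0,-0.5],"spin":0,"claw":1},{"delta_pos":[-0.5,0,-0.5],"spin":0,"claw":1},{"delta_pos":[-0.5,0,-0.5],"spin":0,"claw":1}]' 90; python3 -m jog '[{"delta_pos":[0,0,10],"spin":0,"claw":1},{"delta_pos":[0,0,30],"spin":0,"claw":1},{"delta_pos":[0,0,60],"spin":0,"claw":1},{"delta_pos":[0,0,80],"spin":0,"claw":1},{"delta_pos":[0,0,80],"spin":0,"claw":1}]'
python3 - <<'E'
from h import *
f=eyes.grab_frame('scene'); cv2.imwrite('pics/scene4.png',f)
s=bot.observe();print(s['position'],s['tool_rot'],s['force'])
P=s['position']; print(proj('scene',P), 'shoulder',proj('scene',P-[0,0,.0075]),'tip',proj('scene',P-[0,0,.0355]))
cv2.imwrite('pics/crop5.png',cv2.resize(f[175:255,345:425],(560,560),interpolation=cv2.INTER_CUBIC))
E
```

```text
clock: 5.4
position: [0.535, 0.168, 0.0538]
tool_rot: [-3.141, 0.006, 2.727]
force: [-1.5, -2.1, 8.8]
grip_width: 0.0109
clock: 5.9
position: [0.5362, 0.1686, 0.1371]
tool_rot: [3.139, 0.009, 2.727]
force: [0.6, -0.2, -1.2]
grip_width: 0.0112
[0.53565232 0.16814161 0.13549147] [3.14052405 0.00771215 2.72647162] [-0.31057538 -0.08684517 -1.55070047]
[393.19099427 204.99368984] shoulder [392.96322499 207.42458953] tip [392.12568903 216.33413778]
```

View pics/crop5.png

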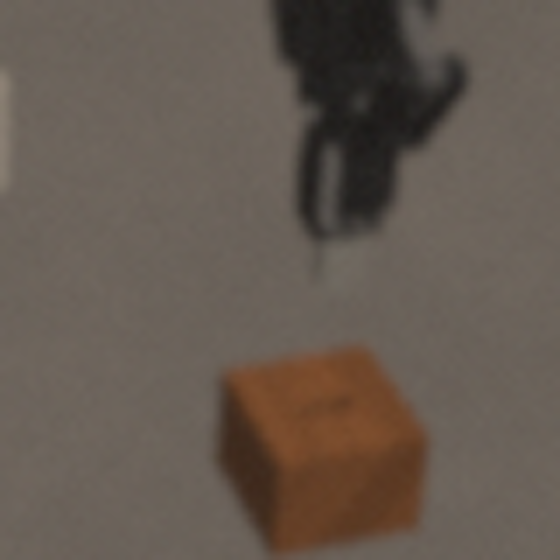

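The key is held and the blade tip shows at about (393,216), as predicted. Next I carry it over the lock.

```bash
python3 -m jog '[{"delta_pos":[-2,-40,5],"spin":0.05,"claw":1},{"delta_pos":[-4,-85,5],"spin":0.1,"claw":1},{"delta_pos":[-6,-130,5],"spin":0.15,"claw":1},{"delta_pos":[-8,-175,5],"spin":0.2,"claw":1},{"delta_pos":[-10,-220,5],"spin":0.255,"claw":1},{"delta_pos":[-12,-265,5],"spin":0.255,"claw":1},{"delta_pos":[-14,-310,5],"spin":0.255,"claw":1},{"delta_pos":[-15,-364,0],"spin":0.255,"claw":1}]'; python3 -m jog '[{"delta_pos":[0,0,0],"spin":0,"claw":1},{"delta_pos":[0,0,0],"spin":0,"claw":1}]'
python3 - <<'E'
from h import *
s=bot.observe();print(s['position'],s['tool_rot'],s['force'],s['qpos'])
for n,b in(('scene',(302,166,322,180)),('top',(382,225,406,248))):
    im=cv2.imread(f'pics/{n}0.png').astype(int);x0,y0,x1,y1=b;a=im[y0:y1,x0:x1]
    bg=np.median(np.r_[a[0],a[-1]],0); w=np.abs(a-bg).sum(2); m=(w>45).astype(np.uint8)
    c=max(cv2.findContours(m,0,1)[0],key=cv2.contourArea)
    e=cv2.fitEllipse(cv2.convexHull(c)); u=(e[0][0]+x0,e[0][1]+y0); print(n,u,e[1],onz(n,*u,.057))
E
```

```text
clock: 6.75
position: [0.5203, -0.1931, 0.1359]
tool_rot: [3.14, 0.008, 2.982]
force: [2.0, -0.5, -0.9]
grip_width: 0.0111
clock: 6.95
position: [0.5195, -0.194, 0.1351]
tool_rot: [3.14, 0.007, 2.98]
force: [-0.1, 1.1, 0.8]
grip_width: 0.0109
[ 0.51954745 -0.19398863  0.1351294 ] [3.13989058 0.00653196 2.97977601] [-0.0864057   1.09433896  0.80614901] [ 0.79102316  0.63832169 -0.76454508  1.85087121  0.5647421   0.87577552
  1.16117556]
scene (310.6349697113037, 174.01201248168945) (4.310220241546631, 13.31170654296875) [ 0.52465374 -0.19172568  0.057     ]
top (392.6691999435425, 235.96520042419434) (16.206947326660156, 16.689992904663086) [ 0.52081186 -0.19592313  0.057     ]
```

```bash
python3 -m jog '[{"delta_pos":[1.5,-2,-10],"spin":0,"claw":1},{"delta_pos":[1.5,-2,-20],"spin":0,"claw":1},{"delta_pos":[1.5,-2,-30],"spin":0,"claw":1},{"delta_pos":[1.5,-2,-33],"spin":0,"claw":1},{"delta_pos":[1.5,-2,-33],"spin":0,"claw":1}]'
python3 - <<'E'
from h import *
f=eyes.grab_frame('scene'); cv2.imwrite('pics/scene5.png',f)
s=bot.observe();print(s['position'],s['tool_rot'],s['force'])
P=s['position']; print('tip',proj('scene',P-[0,0,.0368]))
cv2.imwrite('pics/crop6.png',cv2.resize(f[140:200,280:340],(600,600),interpolation=cv2.INTER_CUBIC))
E
```

```text
clock: 7.45
position: [0.5209, -0.1953, 0.1015]
tool_rot: [3.14, 0.006, 2.981]
force: [0.4, 0.2, -0.2]
grip_width: 0.0106
[ 0.52109402 -0.19553181  0.10194885] [3.13967695 0.00617091 2.98051139] [-0.33800754  0.46632096 -0.31517083]
tip [310.71554676 170.95235392]
```

View pics/crop6.png

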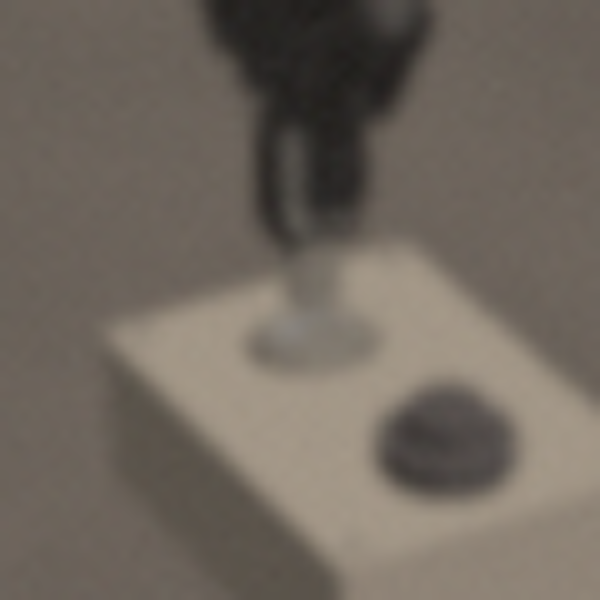

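The blade hangs over the lock disc (blade at crop x≈315, disc centre at crop (312,340)), and the button is up. I'll enter the mouth slowly.

```bash
python3 -m jog '[{"delta_pos":[0,-0.5,-3],"spin":0,"claw":1},{"delta_pos":[0,-0.5,-6],"spin":0,"claw":1},{"delta_pos":[0,-0.5,-9],"spin":0,"claw":1},{"delta_pos":[0,-0.5,-12],"spin":0,"claw":1},{"delta_pos":[0,-0.5,-12],"spin":0,"claw":1}]';python3 -c "
from h import *
s=bot.observe();print(s['position'],s['force'],s['moment'])"
```

```text
clock: 8.0
position: [0.5209, -0.196, 0.0895]
tool_rot: [3.14, 0.006, 2.98]
force: [0.4, -0.0, -0.1]
grip_width: 0.0106
[ 0.52089271 -0.19600284  0.089528  ] [ 0.35776691 -0.00655326 -0.10657717] [ 0.02027005 -0.04031929  0.01175484]
```

```bash
python3 -m jog '[{"delta_pos":[0,0,-2],"spin":0.04,"claw":1},{"delta_pos":[0,0,-3],"spin":-0.04,"claw":1},{"delta_pos":[0,0,-4],"spin":0.04,"claw":1},{"delta_pos":[0,0,-5],"spin":-0.04,"claw":1},{"delta_pos":[0,0,-6],"spin":0.04,"claw":1},{"delta_pos":[0,0,-7],"spin":-0.04,"claw":1},{"delta_pos":[0,0,-7],"spin":0,"claw":1}]';python3 -c "
from h import *
s=bot.observe();print(s['position'],s['force'],s['moment'])"
```

```text
clock: 8.7
position: [0.5211, -0.1959, 0.0826]
tool_rot: [3.14, 0.006, 2.978]
force: [0.7, 0.7, -0.0]
grip_width: 0.0105
[ 0.52112586 -0.19593048  0.08264461] [ 0.71441251  0.74885944 -0.04166245] [ 0.05218406 -0.19253693  0.01907277]
```

```bash
python3 -m jog '[{"delta_pos":[0,0,-1],"spin":0.04,"claw":1},{"delta_pos":[0,0,-2],"spin":-0.04,"claw":1},{"delta_pos":[0,0,-3],"spin":0.04,"claw":1},{"delta_pos":[0,0,-4],"spin":-0.04,"claw":1},{"delta_pos":[0,0,-5],"spin":0.04,"claw":1},{"delta_pos":[0,0,-6],"spin":-0.04,"claw":1},{"delta_pos":[0,0,-6],"spin":0,"claw":1}]';python3 -c "
from h import *
s=bot.observe();print(s['position'],s['force'],s['moment'])"
```

```text
clock: 9.4
position: [0.5212, -0.1961, 0.077]
tool_rot: [3.14, 0.006, 2.975]
force: [-1.1, 3.1, 6.7]
grip_width: 0.0107
[ 0.52117042 -0.19606933  0.07702151] [-1.10500331  3.08109087  6.68535458] [0.86017784 0.36641352 0.04535126]
```

```bash
python3 -m jog '[{"delta_pos":[0.7,0,-1],"spin":0.04,"claw":1},{"delta_pos":[-0.7,0,-2],"spin":-0.04,"claw":1},{"delta_pos":[0.7,0,-3],"spin":0.04,"claw":1},{"delta_pos":[-0.7,0,-4],"spin":-0.04,"claw":1},{"delta_pos":[0,0,-4],"spin":0,"claw":1}]' 110;python3 -c "
from h import *
s=bot.observe();print(s['position'],s['force'],s['moment'])"; python3 -m jog '[{"delta_pos":[0.7,0,-1],"spin":0.04,"claw":1},{"delta_pos":[-0.7,0,-2],"spin":-0.04,"claw":1},{"delta_pos":[0.7,0,-3],"spin":0.04,"claw":1},{"delta_pos":[-0.7,0,-4],"spin":-0.04,"claw":1},{"delta_pos":[0,0,-4],"spin":0,"claw":1}]';python3 -c "
from h import *
s=bot.observe();print(s['position'],s['force'],s['moment'])"
```

```text
clock: 9.9
position: [0.5212, -0.1964, 0.0735]
tool_rot: [3.141, 0.007, 2.972]
force: [-3.7, -0.2, 7.4]
grip_width: 0.0103
[ 0.52124829 -0.19639683  0.07346331] [-3.67202056 -0.21620401  7.44717206] [-0.08539549  1.01203545 -0.0194664 ]
clock: 10.4
position: [0.5221, -0.1968, 0.0702]
tool_rot: [3.142, 0.009, 2.97]
force: [-0.9, 0.4, 4.9]
grip_width: 0.0104
[ 0.52206263 -0.19678164  0.07021744] [-0.92400378  0.43516756  4.86101112] [-0.25485017  0.05709233  0.01372267]
```

```bash
python3 -m jog '[{"delta_pos":[0.5,0,-1],"spin":0.03,"claw":1},{"delta_pos":[-0.5,0,-2],"spin":-0.03,"claw":1},{"delta_pos":[0.5,0,-3],"spin":0.03,"claw":1},{"delta_pos":[-0.5,0,-3.5],"spin":-0.03,"claw":1},{"delta_pos":[0,0,-3.5],"spin":0.01,"claw":1}]';python3 -c "
from h import *
s=bot.observe();print(s['position'],s['force'],s['moment'])"; python3 -m jog '[{"delta_pos":[0,0,-1],"spin":0.03,"claw":1},{"delta_pos":[0,0,-1],"spin":-0.02,"claw":1},{"delta_pos":[0,0,-2],"spin":0.01,"claw":1},{"delta_pos":[0,0,-2],"spin":0.01,"claw":1}]';python3 -c "
from h import *
s=bot.observe();print(s['position'],s['force'],s['moment'])"
```

```text
clock: 10.9
position: [0.5226, -0.1966, 0.0671]
tool_rot: [3.141, 0.01, 2.978]
force: [0.5, 3.4, 0.8]
grip_width: 0.0104
[ 0.5225916  -0.19659461  0.06705534] [0.50034585 3.39063437 0.82406568] [ 0.62664442 -0.20499674 -0.02183853]
clock: 11.3
position: [0.5231, -0.1965, 0.0666]
tool_rot: [-3.141, 0.011, 2.989]
force: [-8.9, 2.0, 32.2]
grip_width: 0.0104
[ 0.5230587  -0.19651697  0.06660334] [-8.91781733  1.98011042 32.2140784 ] [0.54174551 2.1132202  0.02930873]
```

It hit a hard stop at TCP z 0.0666, and home was predicted at 0.067. I'll ease the push and look.

```bash
python3 -m jog '[{"delta_pos":[0,0,0.2],"spin":0,"claw":1},{"delta_pos":[0,0,0.2],"spin":0,"claw":1}]';python3 - <<'E'
from h import *
f=eyes.grab_frame('scene')
s=bot.observe();print(s['position'],s['tool_rot'],s['force'],s['moment'])
cv2.imwrite('pics/crop7.png',cv2.resize(f[140:200,280:340],(600,600),interpolation=cv2.INTER_CUBIC))
E
```

```text
clock: 11.5
position: [0.5228, -0.1965, 0.067]
tool_rot: [-3.141, 0.011, 2.989]
force: [-3.0, 0.8, 4.2]
grip_width: 0.0099
[ 0.5228719  -0.19652915  0.06687299] [-3.14075707  0.0106528   2.98932364] [-3.83241992  1.66650816  8.04539919] [0.21917179 0.9383121  0.01202943]
```

View pics/crop7.png

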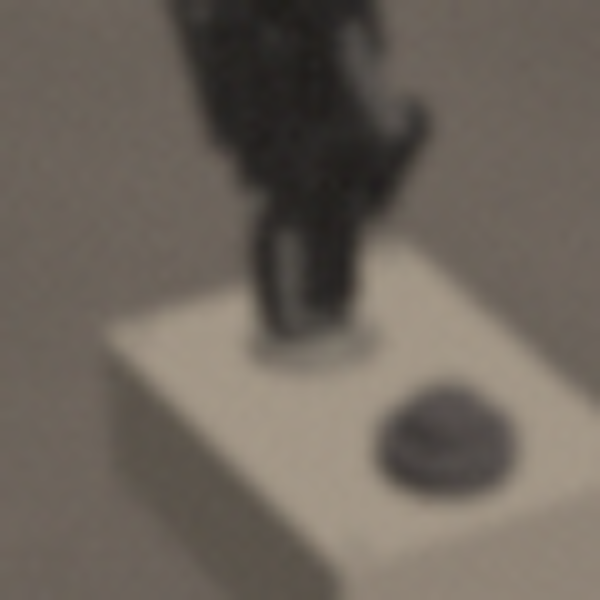

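The key's shoulder is down on the plug (crop (310,340)) and the button is up. Now I turn it clockwise in stages and watch the forces.

```bash
python3 -m jog '[{"delta_pos":[-0.5,0,-0.1],"spin":-0.1,"claw":1},{"delta_pos":[-0.5,0,-0.1],"spin":-0.2,"claw":1},{"delta_pos":[-0.5,0,-0.1],"spin":-0.3,"claw":1},{"delta_pos":[-0.5,0,-0.1],"spin":-0.4,"claw":1},{"delta_pos":[-0.5,0,-0.1],"spin":-0.4,"claw":1}]';python3 -c "
from h import *
s=bot.observe();print(s['position'],s['tool_rot'],s['force'],s['moment'])"
```

```text
clock: 12.05
position: [0.5224, -0.1975, 0.0669]
tool_rot: [-3.14, 0.011, 2.585]
force: [-1.7, -4.8, 5.0]
grip_width: 0.0104
[ 0.52239799 -0.19748762  0.06691778] [-3.13952387  0.01147147  2.58517827] [-1.71970976 -4.79070494  4.95100644] [-1.03743889  0.44805445  0.07050263]
```

```bash
python3 -m jog '[{"delta_pos":[-0.3,-0.3,-0.1],"spin":-0.1,"claw":1},{"delta_pos":[-0.3,-0.5,-0.1],"spin":-0.2,"claw":1},{"delta_pos":[-0.3,-0.5,-0.1],"spin":-0.3,"claw":1},{"delta_pos":[-0.3,-0.5,-0.1],"spin":-0.4,"claw":1},{"delta_pos":[-0.3,-0.5,-0.1],"spin":-0.4,"claw":1}]';python3 -c "
from h import *
s=bot.observe();print(s['position'],s['tool_rot'],s['force'],s['moment'])"
```

```text
clock: 12.55
position: [0.5217, -0.1987, 0.0669]
tool_rot: [-3.138, 0.012, 2.182]
force: [-4.6, -3.9, 8.2]
grip_width: 0.0101
[ 0.52166927 -0.19869494  0.06693185] [-3.1380521   0.01202258  2.18174278] [-4.57292483 -3.87315792  8.24860114] [-0.86258709  1.22452256 -0.00892351]
```

```bash
python3 -m jog '[{"delta_pos":[-0.5,-0.3,0],"spin":-0.1,"claw":1},{"delta_pos":[-0.6,-0.3,0],"spin":-0.2,"claw":1},{"delta_pos":[-0.7,-0.3,0],"spin":-0.3,"claw":1},{"delta_pos":[-0.7,-0.3,0],"spin":-0.4,"claw":1},{"delta_pos":[-0.7,-0.3,0],"spin":-0.4,"claw":1}]';python3 -c "
from h import *
s=bot.observe();print(s['position'],s['tool_rot'],s['force'],s['moment'])"
```

```text
clock: 13.05
position: [0.5202, -0.1994, 0.0669]
tool_rot: [-3.136, 0.012, 1.778]
force: [-6.0, -2.0, 9.8]
grip_width: 0.0107
[ 0.52021116 -0.19944703  0.06687394] [-3.13630436  0.01247437  1.77839241] [-5.9906712  -1.95128849  9.77250131] [-0.46934608  1.60023212  0.08488105]
```

```bash
python3 -m jog '[{"delta_pos":[-0.4,0,0],"spin":-0.1,"claw":1},{"delta_pos":[-0.5,0,0],"spin":-0.2,"claw":1},{"delta_pos":[-0.6,0,0],"spin":-0.3,"claw":1},{"delta_pos":[-0.6,0,0],"spin":-0.41,"claw":1},{"delta_pos":[-0.6,0,0],"spin":-0.42,"claw":1},{"delta_pos":[-0.6,0,0],"spin":-0.42,"claw":1}]';python3 - <<'E'
from h import *
f=eyes.grab_frame('scene')
s=bot.observe();print(s['position'],s['tool_rot'],s['force'],s['moment'],s['qpos'])
cv2.imwrite('pics/crop8.png',cv2.resize(f[140:200,280:340],(600,600),interpolation=cv2.INTER_CUBIC))
E
```

```text
clock: 13.65
position: [0.5188, -0.1995, 0.0669]
tool_rot: [-3.135, 0.013, 1.359]
force: [-7.7, 0.8, 11.5]
grip_width: 0.0106
[ 0.51881158 -0.19948399  0.06687826] [-3.13463883  0.01304484  1.35903115] [-7.22194237  0.69072105  9.91766266] [0.19087008 1.76437433 0.07300242] [ 0.45274863  0.65606132 -0.27885217  1.8907436   0.30629964  0.64327605
 -0.23119272]
```

View pics/crop8.png

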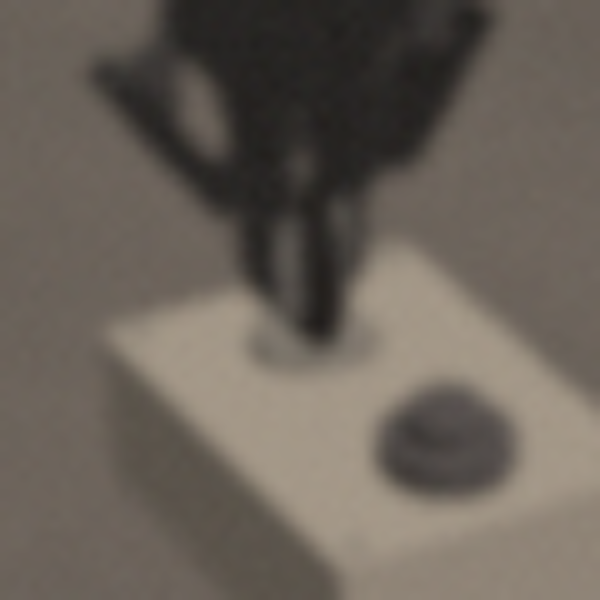

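```bash
python3 -m jog '[{"delta_pos":[0,0,-0.1],"spin":-0.03,"claw":1},{"delta_pos":[0,0,-0.1],"spin":-0.03,"claw":1},{"delta_pos":[0,0,-0.1],"spin":-0.03,"claw":1},{"delta_pos":[0,0,-0.1],"spin":-0.03,"claw":1},{"delta_pos":[0,0,-0.1],"spin":-0.03,"claw":1},{"delta_pos":[0,0,-0.1],"spin":-0.03,"claw":1}]';python3 -c "
from h import *
s=bot.observe();print(s['position'],s['tool_rot'],s['force'],s['moment'],s['clock']);bot.job_done()"
```

```text
clock: 14.3
position: [0.5186, -0.1995, 0.0669]
tool_rot: [-3.134, 0.013, 1.33]
force: [-4.8, 0.4, 10.0]
grip_width: 0.0102
[ 0.51860851 -0.1995203   0.06687062] [-3.13420114  0.01324641  1.3299082 ] [-4.77384461  0.41867004 10.03442685] [0.21631848 1.05951781 0.09536674] 14.3
the job is handed in; nothing more can be done
```

I handed the job in at 14.3 s with the key home, turned about a quarter turn clockwise and still gripped. No verdict is reported, so what follows rests on my own readings.

- **Button:** I pressed it to its stop, reading 18–25 N at TCP z 0.071. It sprang back, the force fell to about 0 by z 0.077, and it looked up in the later pictures.
- **Key home:** I wiggled it past both pins. It came to a hard stop at TCP z 0.0666, against a predicted 0.067. The picture showed its shoulder on the plug.
- **Turn:** The tool turned 1.66 rad. After the 0.12 rad of play, that puts the plug at about 1.5 rad or a little more. The spring moment of 0.095 N m fits the expected 0.09. Plug angle cannot be read directly, so this is inferred.
- **Final hold:** The grip was set to 110 N with 10 N of downward reaction, and the tool was tilted about 0.015 rad.

Three readings disagreed or were only partly checked:

- **Lock position:** The scene-camera fit was about 4–5 mm off the top-camera one. I used the top-camera and box geometry, and the key went in without contact.
- **Grip offset:** The key sat roughly 2 mm off-centre in the grip, so the tool moved in a small arc while turning, with a side force of 5–8 N.
- **Bystanders:** I never went near the jug, jar or brush, but I did not measure their positions again at the end.

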